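# Roll a layshaft off the surface plate into V-blocks, up to the end stop

## Task

Set the ground steel shaft up for its run-out check: roll it by its side along the surface plate until it drops into the pair of V-blocks, then push it lengthways along the Vs until its end rests against the end stop. Do not pick the shaft up or tip it, do not let it fall off, and leave the other parts and tools where they are.

Things in the scene. Friction and masses are not known exactly. Their poses are not given: they have to be found in the camera images.
- shaft: The loose work: round steel bar, 30 mm diameter, 220 mm long, about 0.75 kg, on the surface plate, within 6 degrees of parallel to the Vs. 1 to 2 N rolls it, straight across its own axis (a push hardly turns it); let go, it soon stops. Origin: middle of its axis; own y along it (ends y -110, +110 mm). The frame turns as it rolls; at first z and three oil holes are up. Axis 65 mm high on the plate.
- plate: Surface plate: fixed flat dark iron slab, 250 mm (its x) by 450 mm (its y), top 50 mm above the bench. Origin: centre of its underside, on the bench. Its +x edge touches the V-blocks; its axes are parallel to theirs.
- vblocks: Two fixed steel V-blocks on one base, against the plate's +x edge, shoulders level with its top (50 mm). Origin: on the bench below the Vs, midway between the blocks; y along the Vs, +x away from the plate. Each block 60 mm in x, 50 mm in y, centred at y -50 and +50. V: 90 degrees, mouth x -18 to +18 mm, bottom 32 mm high. Base: 60 mm wide, 12 mm high, y -135 to +165.
- seat (a point): Where the shaft's middle must finally be: on the centre line of the Vs, 53 mm above the bench, above the V-blocks' origin (shaft lying in both Vs, its -y end touching the stop). At the start the shaft's middle is 130 to 175 mm from here in -x and 26 to 45 mm in +y of the V-blocks' frame. Axes as the V-blocks.
- stop (a point): Centre of the end stop's face: a steel button, 18 mm diameter, facing +y of the V-blocks, on the line of the seated bar's axis, 53 mm above the bench and 110 mm in -y from the seat; it sits on an upright plate 44 mm wide in x, 80 mm high. Axes as the V-blocks. The +y end of the Vs is open and free.
- dial_indicator: Bystander: dial indicator on a magnetic block base 58 x 50 mm, post 170 mm high with the dial on a cross arm 85 mm out in its own -y, standing on the bench beyond the V-blocks. Origin: centre of its underside.
- gudgeon_pin_a: Bystander: steel piston pin, 22 mm diameter, 62 mm high, standing on end on the surface plate near its +y edge. Origin: centre of its underside.
- gudgeon_pin_b: Bystander: the same kind of pin, standing on the plate near its -y edge. Origin: centre of its underside.
- valve_spring: Bystander: valve spring, 32 mm diameter, 46 mm high, standing on the plate near its -y edge. Origin: centre of its underside.
- piston: Bystander: aluminium piston, 85 mm diameter, 72 mm high, crown up, on the bench beyond the V-blocks. Origin: centre of its underside.
- spanner: Bystander: spanner about 200 mm long lying on the bench to the right. Origin: on the bench under its middle.
- screwdriver: Bystander: screwdriver about 200 mm long lying on the bench to the left. Origin: on the bench under it.
- spray_can: Bystander: grey can, 58 mm diameter, 150 mm high, standing on the bench to the right. Origin: centre of its underside.
Things that resemble listed ones, but are neither listed nor needed, are in the scene too. Leave any turquoise look-alike of the shaft alone.

How it is judged:
By the outcome, as a careful person would: the job done as asked, in the order asked, and still so for the second after the job is handed in, with the robot touching nothing.
It also fails if it takes over 51 s, if anything falls off the work surface, if the arm or the gripper's body presses on something with over 40 N, if the wrist force passes 120 N, or if a joint passes its speed limit or range.

## Robot

A 6-joint arm with a two-finger parallel gripper is mounted at the origin on the work surface. World frame = base frame: x ahead of the robot, y to its left, z up, the work surface at z = 0. Lengths are in mm, angles in rad, forces in N, time in s.
With the tool pointing down it reaches from about 350 to 725 mm from the base axis. Payload 6 kg.
Tool frame: the origin (TCP) lies on the centre line of the jaws, within the pads' length; the fingertips stand 8 mm ahead of it and the grasp point (between the pads) lies 11 mm behind it; z points along the fingers, y is the direction in which the jaws open and shut (so a half turn about z gives the same grasp; the last joint's range is limited). The gripper opens to 85 mm and grips with 20 to 120 N. Pads are 22 mm wide; open, the fingers measure 114 mm over their backs; the gripper's body (76 mm by 85 mm) begins 54 mm behind the grasp point. The pads swing forward as they close: fully open they stand 13 mm farther back than shut.
Start: joints at [-0.973, 0.04, 0.085, 0, -1.615, -0.334], TCP at [156.461, -579.219, 239.261] pointing down, gripper open.
Joint ranges: [-2.56, 2.56], [-1.29, 2.01], [-1.08, 1.49], [-3.29, 1.98], [-2.81, -0.18], [-2.99, 2.99]. Speed limits (rad/s): [2.57, 2.57, 3.01, 3.14, 3.14, 3.14].

## Interface

Orientations are given as a unit quaternion [w, x, y, z].
In Python, from workcell import ctrl gives the robot as it stands.
- The arm moves only by the shell command python3 -m pendant 'ROWS' [OPENING]. ROWS is JSON, a list that holds one entry, the list of rows, each a list of 4 numbers: the shift along the tool's x, y, z in cm, then the turn about the tool's z in degrees. A call has 1 to 5 rows; each row is the pose to reach, as a shift and turn from the pose measured when the call began, along the tool's axes at that moment; what a row does not reach only later rows make up. A row lasts 1/8 s, in which the tool goes at most 62.5 mm and 10.7 degrees, less where a joint would pass 70% of its speed; a pose out of reach is approached as far as the arm can. A call with a gripper value outside its range is refused whole. OPENING is the opening in per cent of the stroke, from 0 (shut) to 100 (fully open), set as the call begins (- or left out, the last holds). The fingers move at their own pace and stop on an object; the grip force is fixed at half the most. Time passes only in rows, so rows that repeat a pose let the fingers close. It gives the time, the measured TCP pose, the force and the opening at its end, in the units of the state.
- ctrl.state(): the state, without advancing time (a new reading comes with each control period).
- ctrl.get_image(name): name is "scene" or "side" or "wrist"; returns (picture, depth): 400x640x3 uint8, red, green, blue; 400x640 float32, mm along the optical axis (not along the pixel's ray), 0 where there is no reading.
- ctrl.camera_info(name): a dict with "intrinsics" (3x3 intrinsics, pixels), "dist" ([k1, k2, p1, p2, k3] as OpenCV has them; the pictures are not rectified), "R" (3x3) and "t" (3): a world point X has camera coordinates R X + t. Camera axes: x right, y down, z forward; pixel columns grow to the right and rows downward; lengths in mm; the calibration is good to about 2 mm. A picture is of the moment at which its call begins: read the wrist's pose just before it. camera_info takes no time and is no camera call; for the wrist camera it gives the pose at the moment of the call.
- ctrl.sign_off(): hands the job in, once; it reports no verdict.
The state is a dict: "time_s": time; "q": joint angles; "qvel": joint speeds; "joint_torque": joint torques, N m; "eef_pos": TCP position; "orientation": TCP orientation; "ft_force": force on the tool from outside, world axes, zero at the start; "moment": the same for the moment, N m; "finger_gap": opening from 0.0 (shut) to 1.0 (fully open).
Only numpy, scipy, OpenCV 4.12 (cv2) and the standard library are available. Lean on these libraries where they do the work, as an engineer would, in place of code of your own. Each camera call takes 0.05 s, during which the arm holds its last target.

## Working session

There is one attempt and no reset: what is moved stays moved. The work goes in short steps, Python scripts to look and compute and a shell command to move; the robot and the scene stay as the last step left them, time stands still between calls to the robot, and variables do not carry over. Pictures are saved under pics/ and viewed, and the job is handed in when it is done.

```bash
ls; mkdir -p pics; python3 - <<'E'
from workcell import ctrl
import cv2, json
s=ctrl.state(); print(s)
for n in ["scene","side","wrist"]:
    im,d=ctrl.get_image(n); cv2.imwrite(f"pics/{n}0.png",im[:,:,::-1])
    import numpy as np
    np.save(f"pics/{n}0d.npy",d)
    c=ctrl.camera_info(n); print(n,c)
    np.savez(f"pics/{n}0.npz",im=im,d=d,**{k:np.array(v) for k,v in c.items() if k in("intrinsics","dist","R","t")})
E
```

```text
pics
{'time_s': 0.0, 'q': array([-9.73302374e-01,  4.08021360e-02,  8.37655212e-02, -5.00505926e-04,
       -1.61550668e+00, -3.33680455e-01]), 'qvel': array([-0.00048739,  0.00073236,  0.00012241, -0.00052889, -0.00039879,
       -0.00063097]), 'joint_torque': array([-6.42162213e-04, -3.68205464e+01,  3.47410190e+01,  6.93224072e+00,
       -5.43188100e-03, -1.42519519e-05]), 'eef_pos': array([ 156.44646278, -578.898638  ,  238.25219046]), 'orientation': array([-1.68747928e-04, -1.31535383e-01,  9.91311060e-01,  8.92751498e-04]), 'ft_force': array([0.0865909 , 0.21425569, 0.49731147]), 'moment': array([ 0.01118814, -0.04433038,  0.02611298]), 'finger_gap': 1.000515210074047}
scene {'intrinsics': array([[487.77079104,   0.        , 314.51967275],
       [  0.        , 487.77079104, 197.82404101],
       [  0.        ,   0.        ,   1.        ]]), 'dist': array([-0.05426895,  0.        ,  0.        ,  0.        ,  0.        ]), 'R': array([[-0.76794383,  0.64008062,  0.02364466],
       [ 0.35950518,  0.4612845 , -0.81115512],
       [-0.53011159, -0.6144212 , -0.58435289]]), 't': a
[... 279 characters left out ...]
 ,  0.        ,  0.        ]), 'R': array([[ 0.97905411, -0.20358857, -0.00217999],
       [-0.13652158, -0.64851137, -0.74886238],
       [ 0.15104607,  0.7334744 , -0.66272195]]), 't': array([-541.44259098,  114.74057509, 1112.21046924])}
wrist {'intrinsics': array([[281.31039277,   0.        , 313.28756149],
       [  0.        , 281.31039277, 202.38077499],
       [  0.        ,   0.        ,   1.        ]]), 'dist': array([-0.0109132,  0.       ,  0.       ,  0.       ,  0.       ]), 'R': array([[-0.26151885,  0.96519599,  0.00214349],
       [ 0.92012033,  0.24863366,  0.30258863],
       [ 0.29152439,  0.0811049 , -0.95311884]]), 't': array([597.66026535, -38.96496932, 382.14813001])}
```

View pics/scene0.png

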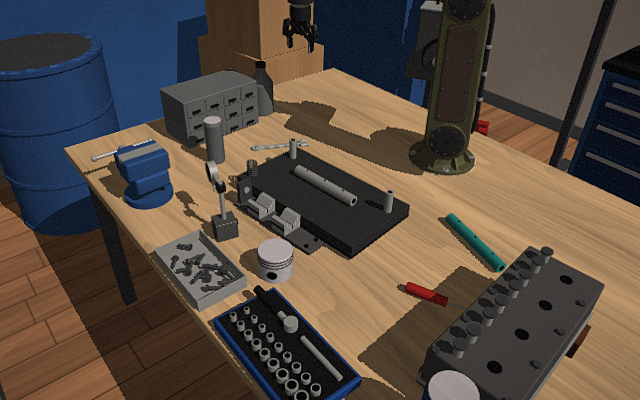

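View pics/side0.png

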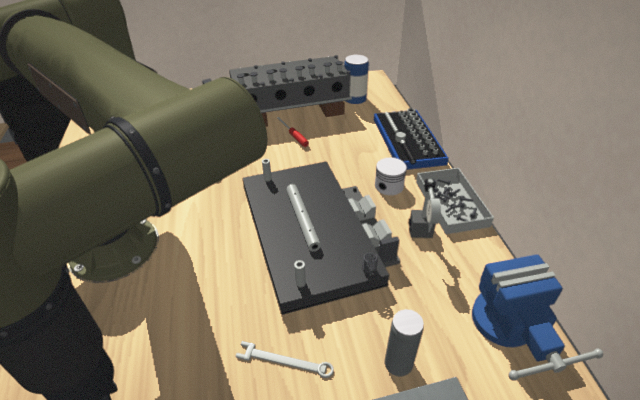

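View pics/wrist0.png

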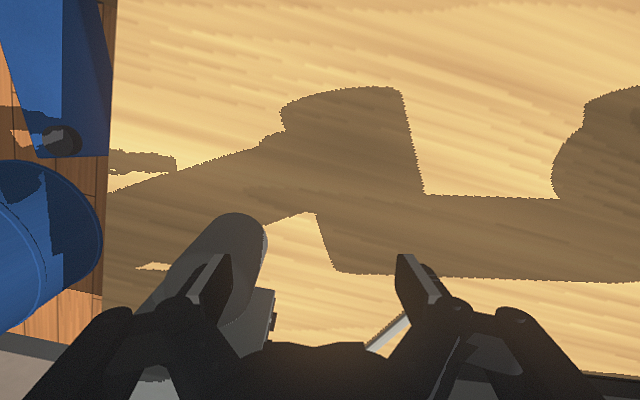

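Scene picture: the grey bar with oil holes lies on the dark plate at about (296,170)–(356,203). The turquoise look-alike is on the bench at (475,242). The V-blocks are at (262,205) and (287,218). In the side view, the bar runs (291,186)–(316,248). I'll measure from depth and masks, and enlarge a crop to confirm.

```bash
cat > h.py <<'E'
import numpy as np, cv2
def load(n):
    z=np.load(f"pics/{n}.npz"); return z
def cloud(z):
    K,dist,R,t=z["intrinsics"],z["dist"],z["R"],z["t"]; d=z["d"]
    v,u=np.mgrid[0:400,0:640]
    p=cv2.undistortPoints(np.stack([u,v],-1).reshape(-1,1,2).astype(np.float64),K,dist).reshape(400,640,2)
    c=np.dstack([p[...,0]*d,p[...,1]*d,d])
    W=(c-t)@R   # R^T (c-t)
    W[d<=0]=np.nan
    return W
def ray(z,uv,h):
    p=cv2.undistortPoints(np.array(uv,float).reshape(-1,1,2),z["intrinsics"],z["dist"]).reshape(-1,2)
    D=np.c_[p,np.ones(len(p))]@z["R"]; o=-z["R"].T@z["t"]
    return o+D*((h-o[2])/D[:,2])[:,None]
def proj(z,X):
    r,_=cv2.Rodrigues(z["R"]); return cv2.projectPoints(np.array(X,float).reshape(-1,1,3),r,z["t"],z["intrinsics"],z["dist"])[0].reshape(-1,2)
E
python3 - <<'E'
from h import *
for n,roi in [("scene0",(225,415,140,260)),("side0",(235,405,155,320))]:
    z=load(n); W=cloud(z); im=z["im"]; g=im.max(2)
    x0,x1,y0,y1=roi
    M=np.zeros((400,640),bool); M[y0:y1,x0:x1]=1
    pl=M&(abs(W[...,2]-50)<5)&(g<70)
    nl,lab,st,_=cv2.connectedComponentsWithStats(pl.astype(np.uint8)); k=1+st[1:,4].argmax(); pl=lab==k
    r=cv2.minAreaRect(W[pl][:,:2].astype(np.float32)); print(n,pl.sum(),np.nanmedian(W[pl][:,2]),r, cv2.boxPoints(r).round().tolist())
    sh=M&(g>85)&(W[...,2]>54)&(W[...,2]<75)
    nl,lab,st,_=cv2.connectedComponentsWithStats(sh.astype(np.uint8))
    for k in range(1,nl):
        if st[k,4]>40:
            P=W[lab==k]; print(st[k], np.nanmean(P,0).round(1), cv2.minAreaRect(P[:,:2].astype(np.float32)))
    c=cv2.resize(im[y0:y1,x0:x1],None,fx=3.5,fy=3.5,interpolation=cv2.INTER_CUBIC); cv2.imwrite(f"pics/{n}_crop.png",c[:,:,::-1])
E
```

```text
scene0 6803 51.61973323700244 ((507.507080078125, -56.97540283203125), (264.8434753417969, 455.79754638671875), 6.493487358093262) [[350.0, 154.0], [402.0, -298.0], [665.0, -268.0], [613.0, 184.0]]
[258 238  35  22 571] [765.3  90.5  72.7] ((764.0518798828125, 87.37139129638672), (78.17256164550781, 81.2813720703125), 52.27456283569336)
side0 202 49.912747866089276 ((579.3259887695312, -259.8533630371094), (127.14786529541016, 29.143342971801758), 6.6556549072265625) [[514.0, -253.0], [518.0, -282.0], [644.0, -267.0], [641.0, -238.0]]
[376 158  29  23 495] [760.2  84.4  70.1] ((761.3860473632812, 89.68646240234375), (85.94416809082031, 80.34569549560547), 77.04792022705078)
[263 173   9   7  45] [416.8 124.6  65.1] ((416.4779052734375, 125.42091369628906), (12.295696258544922, 21.991485595703125), 81.5906982421875)
[286 187  26  64 170] [473.7 -62.   70.5] ((473.5311584472656, -53.117469787597656), (6.842325687408447, 221.52716064453125), 5.675900936126709)
[295 277  11   9  62] [ 446.7 -253.6   64.8] ((447.54974365234375, -252.2989044189453), (12.15411376953125, 21.971466064453125), 85.33800506591797)
```

View crops.

View pics/scene0_crop.png

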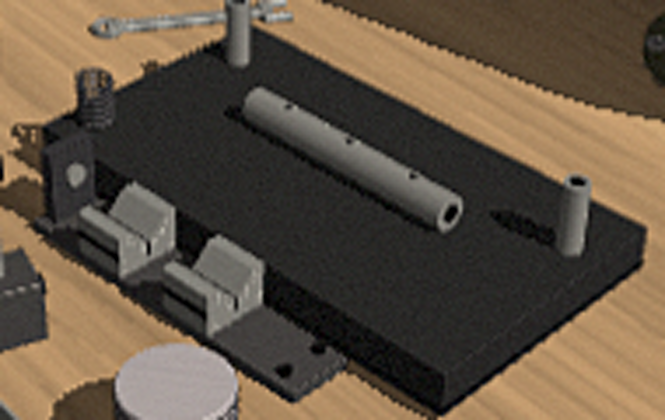

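View pics/side0_crop.png

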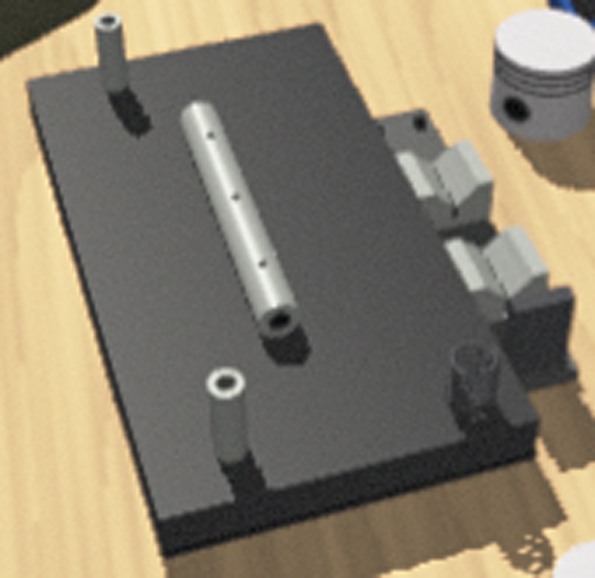

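```bash
cat >> h.py <<'E'
from scipy.optimize import least_squares
def cylfit(P,z0,rad=15,x0=None):
    # axis: x=a+b*(y-ym), z=z0 ; robust
    ym=np.median(P[:,1])
    def f(p):
        n=np.array([-p[1]*0+p[1],1.0,0]);n/=np.linalg.norm(n)
        q=P-np.array([p[0],ym,z0]); r=q-np.outer(q@n,n)
        return np.linalg.norm(r,axis=1)-rad
    s=least_squares(f,[np.median(P[:,0]) if x0 is None else x0,-0.1],loss="soft_l1",f_scale=1)
    a,b=s.x; n=np.array([b,1,0])/np.hypot(1,b); u=(P-np.array([a,ym,z0]))@n
    lo,hi=np.percentile(u,[0.5,99.5]); o=np.array([a,ym,z0])
    return dict(mid=o+n*(lo+hi)/2,n=n,L=hi-lo,res=np.median(np.abs(f(s.x))),yaw=np.degrees(np.arctan2(-n[0],n[1])))
E
python3 - <<'E'
from h import *
for n,roi in [("scene0",(225,415,140,262)),("side0",(235,405,155,320))]:
    z=load(n); W=cloud(z); im=z["im"]; g=im.max(2).astype(int)
    x0,x1,y0,y1=roi
    M=np.zeros((400,640),bool); M[y0:y1,x0:x1]=1
    sat=im.max(2).astype(int)-im.min(2)
    pl=M&(abs(W[...,2]-50)<6)&(sat<35)
    X=W[pl]; A=np.c_[X[:,:2],np.ones(len(X))]; print(n,pl.sum(),"plane",np.linalg.lstsq(A,X[:,2],rcond=None)[0])
    nl,lab,st,_=cv2.connectedComponentsWithStats(pl.astype(np.uint8)); k=1+st[1:,4].argmax()
    r=cv2.minAreaRect(W[lab==k][:,:2].astype(np.float32)); print(r,cv2.boxPoints(r).round().tolist())
    sh=M&(W[...,2]>57)&(W[...,2]<90)&(W[...,0]>430)&(W[...,0]<530)&(W[...,1]>-200)&(W[...,1]<80)
    nl,lab,st,_=cv2.connectedComponentsWithStats(sh.astype(np.uint8)); k=1+st[1:,4].argmax()
    print(st[k],cylfit(W[lab==k],65))
    # things higher than 56 list
    for nm,m in [("hi",(W[...,2]>57)&M)]:
        nl,lab,st,_=cv2.connectedComponentsWithStats(m.astype(np.uint8))
        for k in range(1,nl):
            if st[k,4]>15: P=W[lab==k]; print(st[k],np.median(P,0).round(1),P.min(0).round(),P.max(0).round())
    vb=M&(W[...,0]>600)&(W[...,2]>20)&(W[...,2]<60)&(g>75)&(sat<30)
    nl,lab,st,_=cv2.connectedComponentsWithStats(vb.astype(np.uint8))
    for k in range(1,nl):
        if st[k,4]>40: P=W[lab==k]; print("vb",st[k],np.median(P,0).round(1),P.min(0).round(),P.max(0).round())
E
```

```text
scene0 7591 plane [-3.55559513e-03 -1.81722592e-03  5.32573034e+01]
((522.43017578125, -54.37803649902344), (302.59222412109375, 456.8727722167969), 7.44804573059082) [[343.0, 153.0], [402.0, -300.0], [702.0, -261.0], [643.0, 192.0]]
[294 165  63  40 705] {'mid': array([487.60692384, -52.65171429,  65.        ]), 'n': array([-0.10253352,  0.99472955,  0.        ]), 'L': np.float64(219.50373116802035), 'res': np.float64(1.5430882913261037), 'yaw': np.float64(5.885080782896203)}
[289 140   7  18 117] [ 457.3 -242.6   88.5] [ 446. -258.   57.] [ 464. -235.  118.]
[246 159  12  16 138] [ 608.8 -238.9   80.4] [ 592. -262.   57.] [ 625. -226.   98.]
[294 165  63  40 705] [494.7 -39.4  76.2] [ 462. -167.   57.] [514.  58.  87.]
[236 177  16  15 157] [ 672.5 -186.2   72.6] [ 646. -201.   57.] [ 694. -177.   87.]
[384 189  10  23 172] [425.6 135.7  92.4] [406. 117.  57.] [434. 143. 116.]
[225 211   7  12  33] [ 783.2 -102.5   58. ] [ 758. -121.   57.] [790. -82.  79.]
[257 238  36  24 741] [767.8  92.8  73.1] [726.  48.  58.] [809. 133.  78.]
vb [248 192  27  26 347] [ 655.3 -108.1   44. ] [ 
[... 812 characters left out ...]
.  57.] [805. 132.  76.]
[286 185  35  66 820] [484.4 -73.3  77. ] [ 460. -165.   57.] [510.  59.  83.]
[380 237  20  15 221] [ 666.1 -195.7   74.9] [ 645. -205.   57.] [ 691. -180.   83.]
[363 253  15  20 240] [ 603.9 -250.    80.2] [ 589. -259.   57.] [ 620. -226.   97.]
[294 261  12  24 229] [ 447.1 -254.2   97.2] [ 437. -260.   57.] [ 459. -237.  115.]
[393 310  12  10  92] [ 600.6 -434.1  150.1] [ 586. -443.  147.] [ 612. -423.  154.]
vb [375 170  30  20 284] [751.3  53.4  42.4] [720.  45.  20.] [795. 102.  60.]
vb [ 333  175   59   82 1486] [ 632.8 -100.    48.6] [ 600. -200.   21.] [692. 111.  54.]
vb [377 259  13  18 103] [ 633.6 -246.6   51.3] [ 623. -265.   46.] [ 645. -217.   55.]
```

Candidates for the shaft are the grey bar at scene (325,187), on the plate with three oil holes on top, and the turquoise bar at (475,242) on the bench. The grey one fits: steel, on the plate, roughly parallel to the Vs. The enlarged crops confirm this, with the holes visible and the end stop at the far (-y) end of the Vs. Next I move above the plate for a close wrist view.

```bash
python3 -m pendant '[[[-37.1,44,0,8.6],[-37.1,44,0,8.6],[-37.1,44,0,8.6],[-37.1,44,0,8.6],[-37.1,44,0,8.6]]]' 100
```

```text
time_s: 0.78
eef_pos: [288.8, -294.3, 239.0]
orientation: [0.0, -0.057, 0.998, 0.001]
ft_force: [0.8, -0.7, -0.2]
finger_gap: 1.0
```

```bash
python3 - <<'E'
from h import *
for n in ["scene0","side0"]:
    z=load(n);W=cloud(z)
    m=(W[...,0]>690)&(W[...,0]<900)&(W[...,1]>-260)&(W[...,1]<60)&(W[...,2]>85)
    P=W[m];print(n,m.sum(),P.min(0),P.max(0))
    for lo in (20,60,90,120,150,180):
        Q=W[(W[...,0]>690)&(W[...,0]<900)&(W[...,1]>-260)&(W[...,1]<40)&(W[...,2]>lo)&(W[...,2]<lo+30)]
        if len(Q):print(lo,len(Q),np.percentile(Q,2,axis=0).round(),np.percentile(Q,98,axis=0).round())
E
```

```text
scene0 464 [ 757.3764808  -221.87308957   85.32459078] [801.68830845 -93.20204672 182.65436448]
20 746 [ 691. -186.   20.] [898.  36.  48.]
60 64 [ 690. -195.   61.] [ 796. -100.   90.]
90 67 [ 764. -191.   91.] [ 796. -101.  119.]
120 92 [ 765. -209.  121.] [798. -97. 150.]
150 287 [ 761. -208.  151.] [801. -95. 180.]
180 9 [ 757. -195.  180.] [ 773. -181.  182.]
side0 585 [ 746.65049573 -218.77668098   86.27261438] [796.97271552 -94.23524043 180.62182292]
20 433 [ 751. -138.   20.] [899.  26.  49.]
60 47 [ 755. -190.   60.] [ 787. -103.   89.]
90 56 [ 760. -192.   93.] [ 787. -104.  119.]
120 119 [ 747. -217.  121.] [ 787. -105.  149.]
150 401 [ 748. -216.  151.] [ 791. -100.  179.]
180 1 [ 751. -193.  181.] [ 751. -193.  181.]
```

```bash
python3 -m pendant '[[[-13.7,22.3,0,0],[-13.7,22.3,0,0],[-13.7,22.3,0,0],[-13.7,22.3,0,0],[-13.7,22.3,0,0]]]' && cat >> h.py <<'E'
def snap(n,tag):
    from workcell import ctrl
    c=ctrl.camera_info(n); im,d=ctrl.get_image(n)
    cv2.imwrite(f"pics/{tag}.png",im[:,:,::-1])
    np.savez(f"pics/{tag}.npz",im=im,d=d,**{k:np.array(c[k]) for k in("intrinsics","dist","R","t")})
E
python3 - <<'E'
from h import *
snap("wrist","wrist1")
E
```

```text
time_s: 1.4
eef_pos: [400.3, -54.2, 238.6]
orientation: [-0.001, -0.059, 0.998, 0.001]
ft_force: [0.1, -1.2, 0.7]
finger_gap: 0.999
```

View pics/wrist1.png

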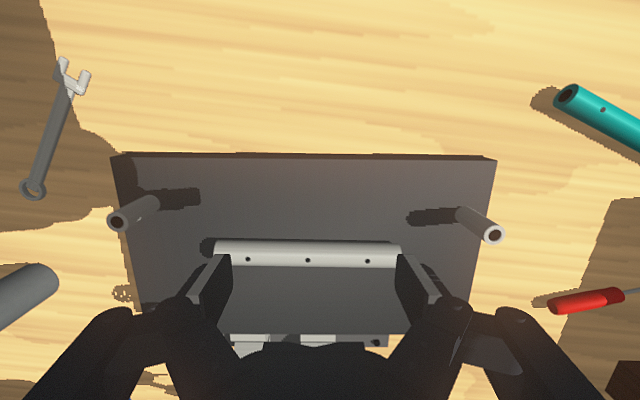

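Wrist view: the three holes are at (248,259), (308,260), (367,261). The plate's -x edge runs from (121,158) to (496,161), and its +x edge is near row 333, with the V-blocks below it at columns 235–335.

```bash
python3 - <<'E'
from h import *
z=load("wrist1"); W=cloud(z); im=z["im"]
H=ray(z,[(248,259),(308,260),(367,261)],80); print("holes",H.round(1))
sh=(W[...,2]>58)&(W[...,2]<90)&(W[...,0]>430)&(W[...,0]<540)&(W[...,1]>-200)&(W[...,1]<80)
sh[:,:]&=True; 
nl,lab,st,_=cv2.connectedComponentsWithStats(sh.astype(np.uint8)); 
for k in range(1,nl):
    if st[k,4]>300: print(st[k],cylfit(W[lab==k],65))
C=ray(z,[(123,160),(494,162),(390,333),(490,318)],50); print("platept",C.round(1))
c=cv2.resize(im[150:360,100:510],None,fx=1.9,fy=1.9,interpolation=cv2.INTER_CUBIC)
c=np.clip(c.astype(float)*1.8,0,255).astype(np.uint8); cv2.imwrite("pics/w1c.png",c[:,:,::-1])
E
```

```text
holes [[ 493.5 -118.4   80. ]
 [ 486.5  -48.3   80. ]
 [ 479.7   21.    80. ]]
[ 213  240  188   28 4406] {'mid': array([484.3976475 , -50.15886023,  65.        ]), 'n': array([-0.09879754,  0.99510756,  0.        ]), 'L': np.float64(216.21922017237148), 'res': np.float64(1.0687306112811363), 'yaw': np.float64(5.6699314290005915)}
platept [[ 399.3 -274.7   50. ]
 [ 350.7  154.1   50. ]
 [ 605.8   82.5   50. ]
 [ 564.6  217.5   50. ]]
```

View pics/w1c.png

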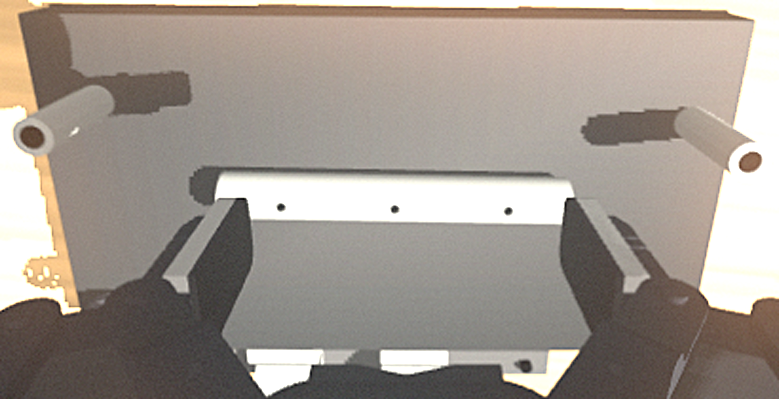

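```bash
python3 - <<'E'
from h import *
z=load("wrist1")
P=ray(z,[(230,335),(270,335),(300,335),(336,335)],50)
a=np.radians(6.45); ex=np.array([np.cos(a),np.sin(a)]); ey=np.array([-np.sin(a),np.cos(a)])
C=ray(z,[(123,160),(494,162)],50)
# vframe: x of -x edge = -280
x0=(C[:,:2]@ex).mean()+280
print("edge ex",C[:,:2]@ex,"ey corners",C[:,:2]@ey)
print("block ey",P[:,:2]@ey,"ex",P[:,:2]@ex-x0)
y0=np.mean([(P[1,:2]@ey)+25,P[2,:2]@ey-25,P[3,:2]@ey-75]); print("x0,y0",x0,y0,"origin",x0*ex+y0*ey)
for m in ([486,-50],):
    m=np.array(m); print("shaft in V",m@ex-x0,m@ey-y0)
# block estimates from fixed cams
for n in ("scene0","side0"):
    zz=load(n);W=cloud(zz)
    m=(W[...,0]>600)&(W[...,0]<720)&(W[...,1]>-215)&(W[...,1]<60)&(W[...,2]>35)&(W[...,2]<55)
    g=zz["im"].max(2)
    m&=g>90
    Q=W[m]; q=np.c_[Q[:,:2]@ex-x0,Q[:,:2]@ey-y0]
    h,e=np.histogram(q[:,1],np.arange(-130,131,10)); print(n,dict(zip(e[:-1].astype(int).tolist(),h.tolist())))
    m=(W[...,0]>600)&(W[...,0]<720)&(W[...,1]>-215)&(W[...,1]<-150)&(W[...,2]>58)
    Q=W[m];Q=Q[Q[:,0]>640];print("stop", np.percentile(Q[:,:2]@ex-x0,[2,50,98]),np.percentile(Q[:,:2]@ey-y0,[2,50,98]))
E
```

```text
edge ex [365.95302877 365.79854844] ey corners [-317.82272883  113.72387415]
block ey [-214.44629134 -157.28487277 -114.44863089  -63.02530031] ex [-30.19507884 -30.58091698 -30.80134831 -30.98842198]
x0,y0 645.8757886060903 -136.58626798995863 origin [657.13113734 -63.16653586]
shaft in V -168.56884522501002 32.30740244084443
scene0 {-130: 5, -120: 7, -110: 0, -100: 0, -90: 6, -80: 39, -70: 45, -60: 37, -50: 47, -40: 81, -30: 3, -20: 0, -10: 0, 0: 0, 10: 8, 20: 46, 30: 49, 40: 47, 50: 52, 60: 86, 70: 1, 80: 0, 90: 0, 100: 0, 110: 0, 120: 0}
stop [-22.63828247   1.6564258   21.74456445] [-135.53462089 -124.34928523 -116.42988934]
side0 {-130: 1, -120: 0, -110: 0, -100: 0, -90: 44, -80: 76, -70: 67, -60: 70, -50: 62, -40: 59, -30: 3, -20: 0, -10: 0, 0: 0, 10: 36, 20: 71, 30: 55, 40: 51, 50: 55, 60: 48, 70: 5, 80: 2, 90: 0, 100: 0, 110: 1, 120: 2}
stop [-26.52380866  -6.30141562  16.57772421] [-136.70268869 -133.33613276 -121.54890652]
```

```bash
python3 -m pendant '[[[-4.7,-0.4,5,-0.3],[-4.7,-0.4,10,-0.3],[-4.7,-0.4,15.3,-0.3],[-4.7,-0.4,15.3,-0.3]]]' && python3 - <<'E'
from h import *
snap("wrist","wrist2");snap("scene","scene2");snap("side","side2")
for n,(x0,x1,y0,y1) in [("scene2",(230,410,120,260)),("side2",(230,410,130,320))]:
    z=load(n); c=cv2.resize(z["im"][y0:y1,x0:x1],None,fx=3,fy=3,interpolation=cv2.INTER_CUBIC)
    cv2.imwrite(f"pics/{n}c.png",np.clip(c[:,:,::-1]*1.5,0,255))
E
```

```text
time_s: 1.95
eef_pos: [444.5, -54.3, 81.7]
orientation: [-0.005, -0.06, 0.998, 0.0]
ft_force: [-0.3, -0.7, 1.3]
finger_gap: 0.996[ WARN:0@18.482] global loadsave.cpp:1063 imwrite_ Unsupported depth image for selected encoder is fallbacked to CV_8U.
```

View pics/scene2c.png

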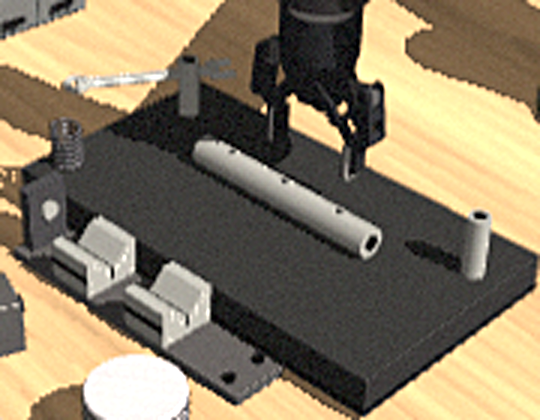

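View pics/wrist2.png

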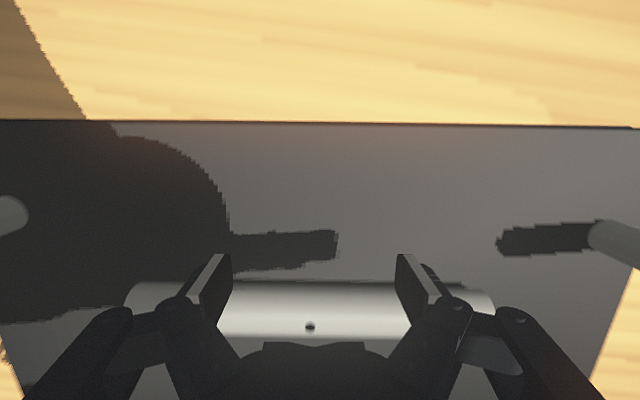

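View pics/side2c.png

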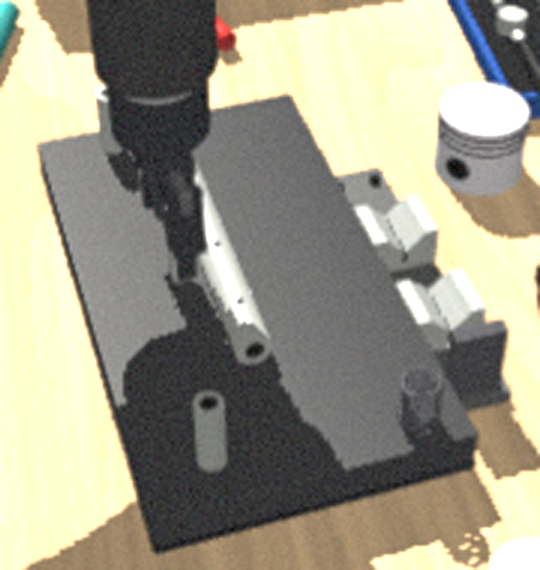

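```bash
python3 - <<'E'
from h import *
W=cloud(load("wrist2"))
for r in (254,257,262,270,280): print(r,[W[r,c].round(0).tolist() for c in (205,212,222,228,398,402,410,420)])
for n,(x0,x1,y0,y1) in [("side2",(280,300,195,235)),("scene2",(310,362,150,185))]:
    W=cloud(load(n))[y0:y1,x0:x1].reshape(-1,3); m=(W[:,2]>58)&(W[:,0]<466)&(W[:,0]>425); P=W[m]; print(n,len(P),np.percentile(P,[1,3,10],axis=0).round(1).tolist())
    h=P[P[:,2]<90]; print(np.percentile(h,[2,50,98],axis=0).round(0).tolist())
E
```

```text
254 [[463.0, -122.0, 52.0], [461.0, -117.0, 53.0], [439.0, -100.0, 92.0], [439.0, -97.0, 92.0], [429.0, -11.0, 90.0], [427.0, -11.0, 94.0], [nan, nan, nan], [446.0, 18.0, 52.0]]
257 [[465.0, -123.0, 51.0], [439.0, -103.0, 96.0], [438.0, -98.0, 96.0], [440.0, -97.0, 91.0], [430.0, -11.0, 91.0], [428.0, -11.0, 95.0], [427.0, -8.0, 96.0], [447.0, 18.0, 52.0]]
262 [[469.0, -122.0, 52.0], [439.0, -102.0, 100.0], [438.0, -97.0, 100.0], [443.0, -96.0, 92.0], [433.0, -11.0, 92.0], [429.0, -12.0, 99.0], [427.0, -10.0, 102.0], [451.0, 20.0, 52.0]]
270 [[439.0, -102.0, 108.0], [439.0, -99.0, 107.0], [442.0, -97.0, 101.0], [446.0, -96.0, 94.0], [437.0, -11.0, 93.0], [433.0, -11.0, 99.0], [428.0, -12.0, 108.0], [427.0, -7.0, 108.0]]
280 [[439.0, -99.0, 116.0], [439.0, -97.0, 115.0], [446.0, -96.0, 103.0], [451.0, -95.0, 95.0], [441.0, -10.0, 95.0], [438.0, -10.0, 100.0], [432.0, -11.0, 109.0], [427.0, -10.0, 117.0]]
side2 366 [[434.8, -128.9, 93.6], [436.7, -127.5, 99.6], [441.1, -125.6, 107.0]]Traceback (most recent call last):
  File "<stdin>", line 6, in <module>
    return _quantile_unchecked(
        a, q, axis, out, overwrite_input, method, keepdims, weights)
    return _ureduce(a,
                    func=_quantile_ureduce_func,
    ...<5 lines>...
                    overwrite_input=overwrite_input,
                    method=method)
    r = func(a, **kwargs)
    result = _quantile(arr,
                       quantiles=q,
    ...<2 lines>...
                       out=out,
                       weights=wgt)
    slices_having_nans = np.isnan(arr[-1, ...])
                                  ~~~^^^^^^^^^
IndexError: index -1 is out of bounds for axis 0 with size 0
```

```bash
python3 -m pendant '[[[0,0,1.5,0],[0,0,3.2,0],[0,0,3.2,0]]]' && python3 - <<'E'
from h import *
snap("wrist","wrist3");snap("side","side3");snap("scene","scene3")
W=cloud(load("wrist3"))
for r in (254,262,270): print(r,[W[r,c].round(0).tolist() for c in (222,228,230,398,402,410)])
from workcell import ctrl
s=ctrl.state();print(s['eef_pos'],s['orientation'],s['ft_force'])
E
```

```text
time_s: 2.48
eef_pos: [447.8, -53.5, 55.0]
orientation: [0.0, -0.061, 0.998, 0.001]
ft_force: [0.9, 0.7, -0.3]
finger_gap: 1.001
254 [[442.0, -99.0, 65.0], [442.0, -96.0, 64.0], [449.0, -98.0, 51.0], [432.0, -11.0, 64.0], [431.0, -10.0, 66.0], [430.0, -6.0, 66.0]]
262 [[441.0, -96.0, 74.0], [446.0, -95.0, 66.0], [448.0, -95.0, 62.0], [435.0, -11.0, 66.0], [433.0, -11.0, 71.0], [430.0, -9.0, 74.0]]
270 [[445.0, -95.0, 75.0], [449.0, -95.0, 67.0], [452.0, -95.0, 64.0], [440.0, -10.0, 66.0], [436.0, -10.0, 72.0], [431.0, -10.0, 81.0]]
[449.04298366 -53.38839344  57.03732169] [ 1.68684314e-03 -6.09324515e-02  9.98140376e-01  4.25953212e-04] [-0.05824761  0.41514605  0.00512829]
```

View pics/wrist3.png

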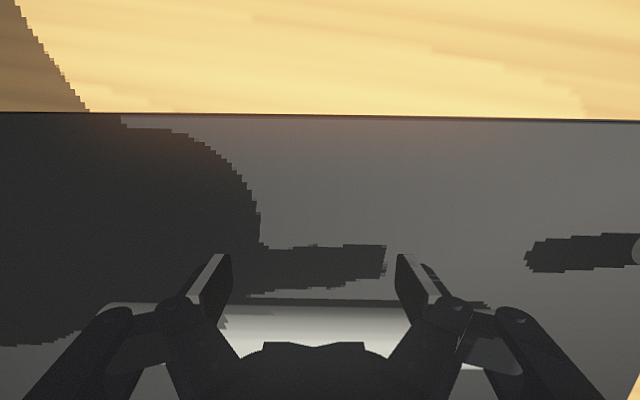

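```bash
python3 -m pendant '[[[0,0,0.8,0],[0,0,0.8,0],[0,0,0.8,0]]]' && python3 - <<'E'
from workcell import ctrl
import numpy as np
from h import *
for i in range(2):
    W=cloud(dict(np.load("pics/wrist3.npz"))) if 0 else None
    snap("side","side4"); s=ctrl.state();print(s['time_s'],s['eef_pos'],s['orientation'],s['ft_force'])
z=load("side4");c=cv2.resize(z["im"][150:290,240:400],None,fx=4,fy=4,interpolation=cv2.INTER_CUBIC);cv2.imwrite("pics/side4c.png",np.clip(c[:,:,::-1]*1.5,0,255).astype(np.uint8))
E
```

```text
time_s: 3.0
eef_pos: [449.1, -53.4, 49.1]
orientation: [0.002, -0.061, 0.998, 0.0]
ft_force: [-0.7, 0.2, 0.0]
finger_gap: 0.999
3.05 [449.17707925 -53.3792987   49.20311498] [ 1.80051145e-03 -6.09806023e-02  9.98137253e-01  3.84547545e-04] [0.01838513 0.92977789 0.18237203]
3.1 [449.18670025 -53.36663877  49.2416508 ] [ 1.84136066e-03 -6.09706141e-02  9.98137778e-01  4.12233787e-04] [ 0.80278562  0.14280196 -0.33853668]
```

View pics/side4c.png

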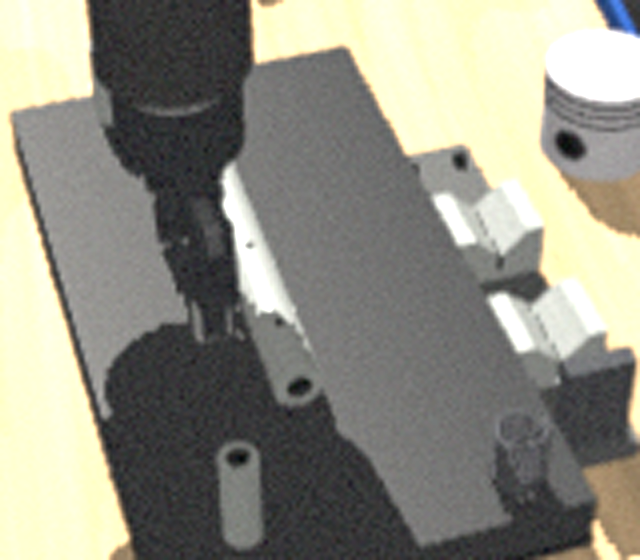

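```bash
python3 -m pendant '[[[-0.4,0,0,0.5],[-0.8,0,0,0.5],[-1.2,0,0,0.5],[-1.6,0,0,0.5],[-2,0,0,0.5]]]'; python3 -m pendant '[[[-0.5,0,0,0],[-1,0,0,0],[-1.5,0,0,0],[-2,0,0,0],[-2.5,0,0,0]]]'; python3 - <<'E'
from h import *
snap("side","side5");snap("scene","scene5")
for n in ("side5","scene5"):
    W=cloud(load(n)); sh=(W[...,2]>57)&(W[...,2]<85)&(W[...,0]>455)&(W[...,0]<590)&(W[...,1]>-180)&(W[...,1]<80)&(load(n)["im"].max(2)>60)
    nl,lab,st,_=cv2.connectedComponentsWithStats(sh.astype(np.uint8));k=1+st[1:,4].argmax();print(n,st[k],cylfit(W[lab==k],65))
z=load("side5");c=cv2.resize(z["im"][150:290,240:400],None,fx=4,fy=4,interpolation=cv2.INTER_CUBIC);cv2.imwrite("pics/side5c.png",np.clip(c[:,:,::-1]*1.5,0,255).astype(np.uint8))
E
```

```text
time_s: 3.72
eef_pos: [469.3, -50.9, 49.2]
orientation: [0.002, -0.057, 0.998, 0.0]
ft_force: [-0.8, -0.1, 0.8]
finger_gap: 0.998
time_s: 4.35
eef_pos: [494.5, -48.1, 49.3]
orientation: [0.002, -0.057, 0.998, 0.0]
ft_force: [-0.2, -0.5, 0.9]
finger_gap: 1.002
side5 [315 204  21  43 374] {'mid': array([525.50589643, -97.28412398,  65.        ]), 'n': array([-0.09792436,  0.99519386,  0.        ]), 'L': np.float64(123.95519051155506), 'res': np.float64(0.8027607082524746), 'yaw': np.float64(5.619658370036079)}
scene5 [285 170  63  41 613] {'mid': array([524.91427917, -47.91574976,  65.        ]), 'n': array([-0.10390089,  0.99458766,  0.        ]), 'L': np.float64(218.47450566471758), 'res': np.float64(1.5719949592492952), 'yaw': np.float64(5.963845668125068)}
```

View pics/side5c.png

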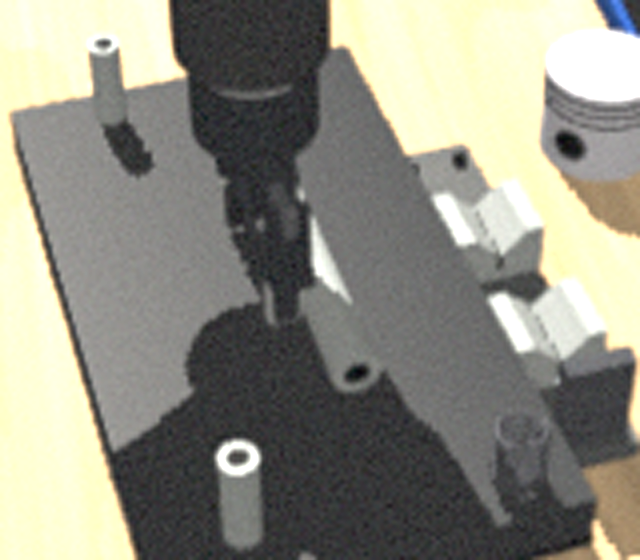

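```bash
for i in 1; do python3 -m pendant '[[[-0.5,0,0,0],[-1,0,0,0],[-1.5,0,0,0],[-2,0,0,0],[-2.5,0,0,0]]]'; python3 -m pendant '[[[-0.5,0,0,0],[-1,0,0,0],[-1.5,0,0,0],[-2,0,0,0],[-2.5,0,0,0]]]'; python3 -m pendant '[[[-0.5,0,0,0],[-1,0,0,0],[-1.5,0,0,0],[-2,0,0,0],[-2.5,0,0,0]]]'; done; python3 - <<'E'
from h import *
snap("side","side6");snap("scene","scene6")
for n in ("side6","scene6"):
    W=cloud(load(n)); sh=(W[...,2]>57)&(W[...,2]<85)&(W[...,0]>540)&(W[...,0]<650)&(W[...,1]>-180)&(W[...,1]<80)&(load(n)["im"].max(2)>60)
    nl,lab,st,_=cv2.connectedComponentsWithStats(sh.astype(np.uint8));k=1+st[1:,4].argmax();print(n,st[k],cylfit(W[lab==k],65))
z=load("scene6");c=cv2.resize(z["im"][130:260,220:400],None,fx=4,fy=4,interpolation=cv2.INTER_CUBIC);cv2.imwrite("pics/scene6c.png",np.clip(c[:,:,::-1]*1.5,0,255).astype(np.uint8))
E
```

```text
time_s: 5.08
eef_pos: [519.8, -45.2, 49.3]
orientation: [0.002, -0.057, 0.998, 0.0]
ft_force: [-0.7, 1.0, 0.6]
finger_gap: 1.0
time_s: 5.7
eef_pos: [545.0, -42.3, 49.4]
orientation: [0.002, -0.057, 0.998, 0.0]
ft_force: [-0.9, -1.0, 0.0]
finger_gap: 1.001
time_s: 6.32
eef_pos: [570.1, -39.4, 49.5]
orientation: [0.002, -0.057, 0.998, 0.0]
ft_force: [-0.9, -0.5, 0.3]
finger_gap: 1.0
side6 [344 205  22  35 316] {'mid': array([ 602.77921923, -103.66201873,   65.        ]), 'n': array([-0.0972597 ,  0.99525904,  0.        ]), 'L': np.float64(96.58049831036797), 'res': np.float64(0.9025297460737587), 'yaw': np.float64(5.581393351862428)}
scene6 [266 180  63  43 653] {'mid': array([600.30661012, -40.72387812,  65.        ]), 'n': array([-0.10356456,  0.99462273,  0.        ]), 'L': np.float64(220.1076970440692), 'res': np.float64(1.5878179040410192), 'yaw': np.float64(5.9444710092264765)}
```

View pics/scene6c.png

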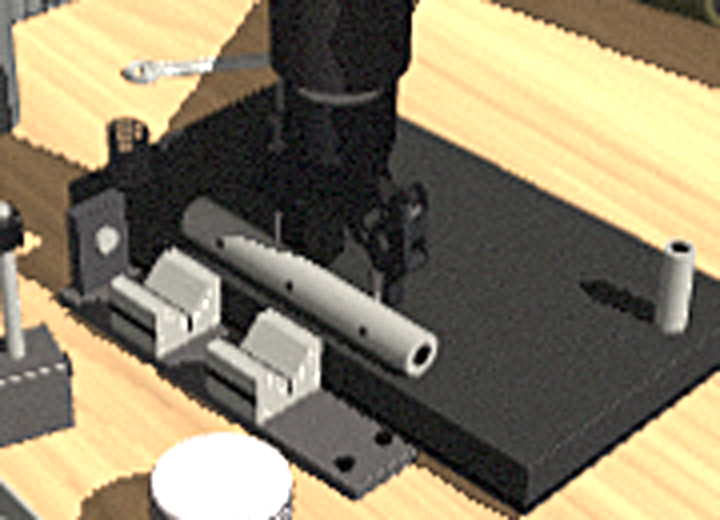

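```bash
python3 -m pendant '[[[-0.4,0,0,0],[-0.8,0,0,0],[-1.2,0,0,0],[-1.6,0,0,0],[-2,0,0,0]]]'; python3 -m pendant '[[[-0.4,0,0,0],[-0.8,0,0,0],[-1.2,0,0,0],[-1.6,0,0,0],[-2,0,0,0]]]';  python3 - <<'E'
from h import *
snap("side","side7");snap("scene","scene7")
for n in ("side7","scene7"):
    W=cloud(load(n)); sh=(W[...,2]>57)&(W[...,2]<85)&(W[...,0]>560)&(W[...,0]<690)&(W[...,1]>-165)&(W[...,1]<80)&(load(n)["im"].max(2)>60)
    nl,lab,st,_=cv2.connectedComponentsWithStats(sh.astype(np.uint8));k=1+st[1:,4].argmax();print(n,st[k],cylfit(W[lab==k],65))
z=load("scene7");c=cv2.resize(z["im"][130:260,220:400],None,fx=4,fy=4,interpolation=cv2.INTER_CUBIC);cv2.imwrite("pics/scene7c.png",np.clip(c[:,:,::-1]*1.5,0,255).astype(np.uint8))
E
```

```text
time_s: 7.05
eef_pos: [590.4, -37.1, 49.5]
orientation: [0.002, -0.057, 0.998, 0.0]
ft_force: [-0.5, -0.7, 0.4]
finger_gap: 1.0
time_s: 7.68
eef_pos: [610.7, -34.7, 49.6]
orientation: [0.002, -0.057, 0.998, 0.0]
ft_force: [-0.0, -0.4, 0.1]
finger_gap: 0.999
side7 [359 201  26  35 341] {'mid': array([650.70715419, -95.33478795,  65.        ]), 'n': array([-0.1528722 ,  0.98824597,  0.        ]), 'L': np.float64(103.42827709865315), 'res': np.float64(3.689760409306066), 'yaw': np.float64(8.793411427828747)}
scene7 [251 191  64  42 620] {'mid': array([660.07029938, -34.23056861,  65.        ]), 'n': array([0.04420596, 0.99902244, 0.        ]), 'L': np.float64(214.12586209059177), 'res': np.float64(6.209443648123391), 'yaw': np.float64(-2.53364055961694)}
```

View pics/scene7c.png

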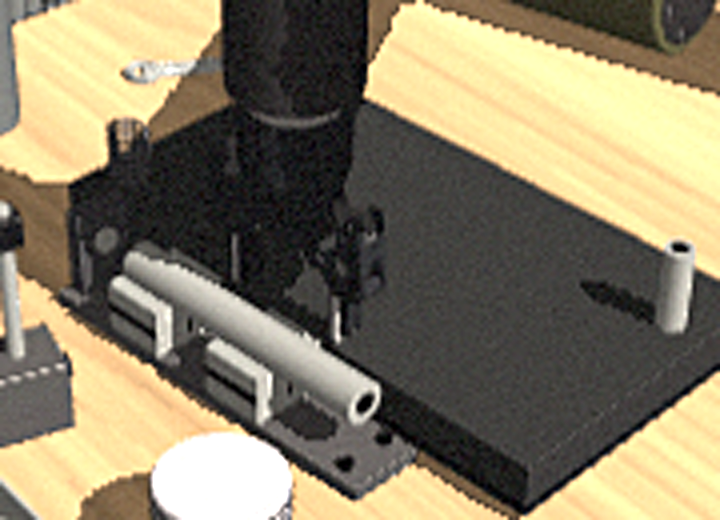

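Scene view: the shaft has dropped into the Vs, with its +y end at (310,230) in full-picture pixels. I'll back off, lift, and check how it's seated.

```bash
python3 -m pendant '[[[1.5,0,0,0],[2,0,-2,0],[2,0,-7,0],[2,0,-12,0],[2,0,-12,0]]]' 0;  python3 - <<'E'
from h import *
from workcell import ctrl
print(ctrl.state()['q'])
snap("side","side8");snap("scene","scene8")
a=np.radians(6.45); ex=np.array([np.cos(a),np.sin(a)]); ey=np.array([-np.sin(a),np.cos(a)])
for n in ("side8","scene8"):
    W=cloud(load(n)); sh=(W[...,2]>54)&(W[...,2]<78)&(W[...,0]>625)&(W[...,0]<695)&(W[...,1]>-162)&(W[...,1]<90)&(load(n)["im"].max(2)>60)
    nl,lab,st,_=cv2.connectedComponentsWithStats(sh.astype(np.uint8));k=1+st[1:,4].argmax();f=cylfit(W[lab==k],53);print(n,st[k],f, "V",f['mid'][:2]@ex-645.9,f['mid'][:2]@ey+138, "zmax",np.percentile(W[lab==k][:,2],[50,90,98]))
for n,(x0,x1,y0,y1) in (("scene8",(220,400,130,260)),("side8",(300,420,140,280))):
  z=load(n);c=cv2.resize(z["im"][y0:y1,x0:x1],None,fx=4,fy=4,interpolation=cv2.INTER_CUBIC);cv2.imwrite(f"pics/{n}c.png",np.clip(c[:,:,::-1]*1.5,0,255).astype(np.uint8))
E
```

```text
time_s: 8.4
eef_pos: [592.5, -37.2, 176.3]
orientation: [0.007, -0.057, 0.998, 0.001]
ft_force: [0.2, 0.6, -0.2]
finger_gap: 0.002
[ 0.27588296  0.013259   -0.05767483  0.00199792 -1.48630893 -1.73326963]
side8 [345 177  42  60 704] {'mid': array([650.66576797, -37.32956838,  53.        ]), 'n': array([-0.1077277 ,  0.99418044,  0.        ]), 'L': np.float64(219.34796707093034), 'res': np.float64(0.9042272654898378), 'yaw': np.float64(6.1843437013229705)} V -3.546232118142939 27.813452837711637 zmax [65.28561875 68.46857173 70.01170287]
scene8 [251 190  64  43 677] {'mid': array([653.24732676, -37.03246599,  53.        ]), 'n': array([-0.1076827 ,  0.99418531,  0.        ]), 'L': np.float64(222.46930653652714), 'res': np.float64(1.7530614460760567), 'yaw': np.float64(6.1817507504908455)} V -0.9476385806231065 27.818672361676036 zmax [66.46564195 70.26230593 71.69404418]
```

View pics/scene8c.png

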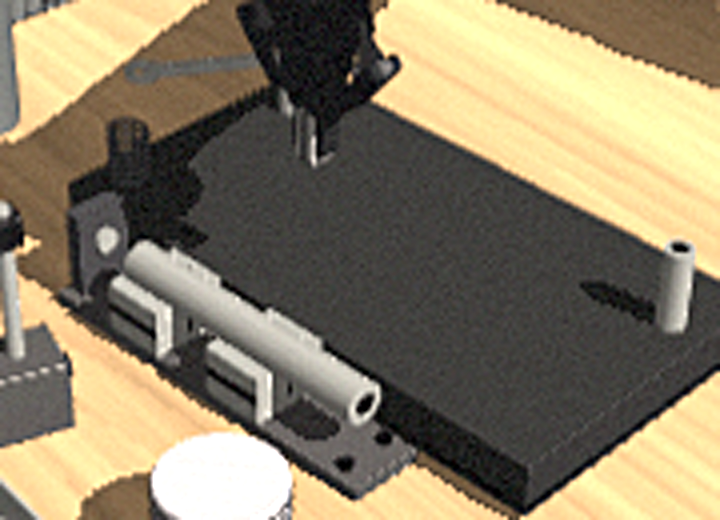

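View pics/side8c.png

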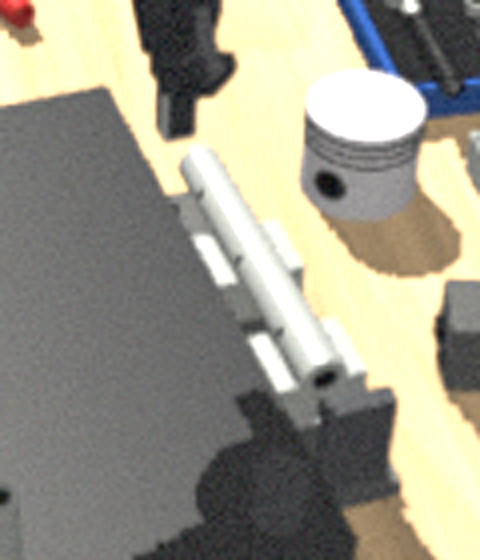

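The shaft lies in both Vs, about 28 mm short of the stop. In the enlarged scene crop its -y end is at (140,255) and the stop button at (105,238). Next I turn the shut gripper 90° and go beyond the +y end.

```bash
python3 -m pendant '[[[-1.2,2.6,0,-10],[-2.4,5.2,0,-20],[-3.6,7.8,0,-30],[-4.8,10.4,0,-40],[-6,12.9,0,-50]]]' 0; python3 -m pendant '[[[0,0,0,-10],[0,0,0,-20],[0,0,0,-30],[0,0,0,-40],[0,0,0,-40]]]'; python3 - <<'E'
from h import *
from workcell import ctrl
snap("wrist","wrist9")
s=ctrl.state();print(s['q'],s['eef_pos'],s['orientation'])
from scipy.spatial.transform import Rotation as R
q=s['orientation'];M=R.from_quat([q[1],q[2],q[3],q[0]]).as_matrix();print(M.round(3))
d=np.array([637.4,98,0])-s['eef_pos'];print(d@M)
n=np.array([-.1077,.9942,0]);print("yaw err deg of -tool x vs n",np.degrees(np.arctan2(*( [M[0,0]*n[1]-M[1,0]*n[0], -(M[:,0]@n)]))))
E
```

```text
time_s: 9.12
eef_pos: [635.0, 98.8, 169.5]
orientation: [0.001, -0.476, 0.88, -0.0]
ft_force: [0.3, 0.3, -0.1]
finger_gap: 0.002
time_s: 9.75
eef_pos: [634.4, 98.7, 168.2]
orientation: [-0.0, 0.747, -0.664, -0.0]
ft_force: [-0.0, 0.7, 1.1]
finger_gap: -0.003
[ 4.65189119e-01  1.54010395e-01  7.80557846e-02 -1.40963566e-04
 -1.49415629e+00 -3.49612587e-01] [634.54499235  98.68601846 168.39806174] [-3.44457004e-04  7.46762540e-01 -6.65090660e-01  6.11665472e-05]
[[ 0.115 -0.993  0.001]
 [-0.993 -0.115  0.   ]
 [-0.    -0.001 -1.   ]]
[  1.07242458  -2.65652506 168.39929237]
yaw err deg of -tool x vs n 0.4387927586222194
```

View pics/wrist9.png

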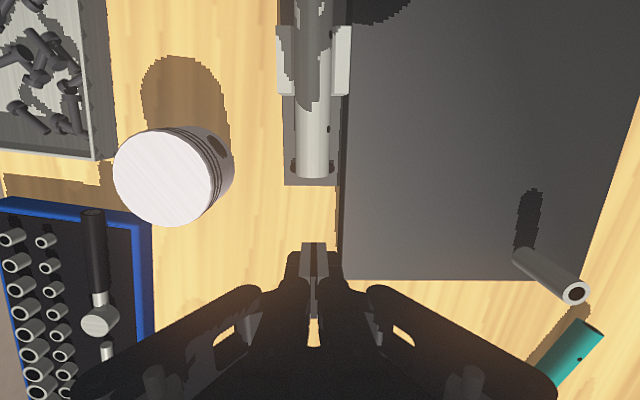

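Wrist view: the shaft's +y end is at (314,177) and the shut fingers are at (314,245), in line with it. I'll lower beyond the end.

```bash
python3 -m pendant '[[[0,0,4,0],[0,0,8,0],[0,0,11.4,0],[0,0,11.4,0],[0,0,11.4,0]]]'; python3 - <<'E'
from h import *
from workcell import ctrl
snap("wrist","wrist10");snap("side","side10");snap("scene","scene10")
s=ctrl.state();print(s['eef_pos'],s['orientation'],s['ft_force'])
for n,(x0,x1,y0,y1) in (("scene10",(220,400,130,260)),):
  z=load(n);c=cv2.resize(z["im"][y0:y1,x0:x1],None,fx=4,fy=4,interpolation=cv2.INTER_CUBIC);cv2.imwrite(f"pics/{n}c.png",np.clip(c[:,:,::-1]*1.5,0,255).astype(np.uint8))
E
```

```text
time_s: 10.42
eef_pos: [635.4, 98.8, 56.2]
orientation: [-0.001, 0.746, -0.666, 0.001]
ft_force: [0.2, 0.5, 0.8]
finger_gap: -0.002
[635.61960091  99.10801252  56.66019781] [-0.00174753  0.74660294 -0.66526707  0.0008552 ] [-0.30962249 -0.6323144   0.39271688]
```

View pics/wrist10.png

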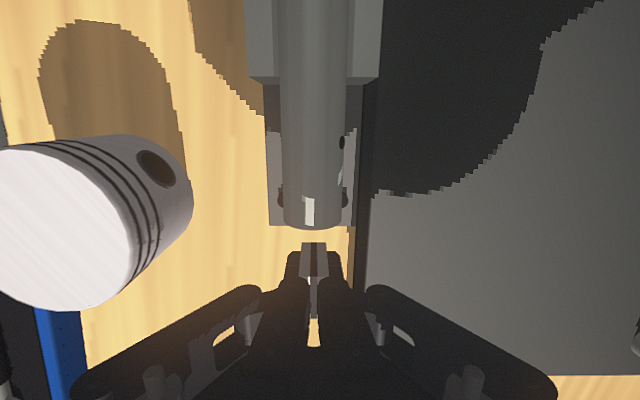

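View pics/scene10c.png

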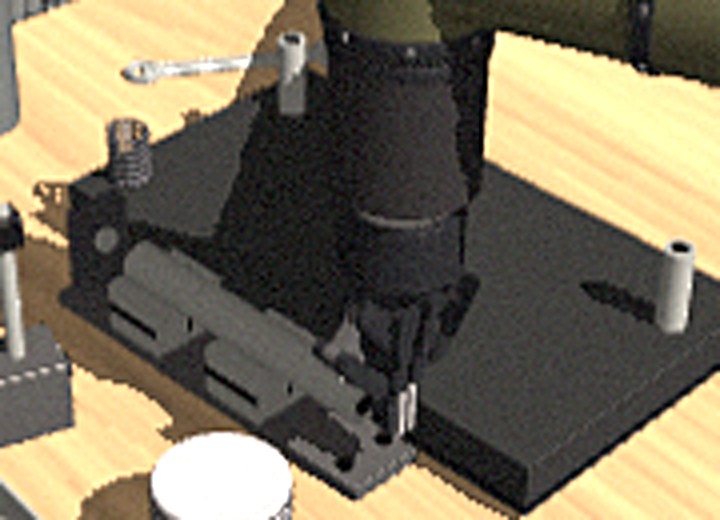

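```bash
python3 -m pendant '[[[0.4,0,0.3,0],[0.8,0,0.3,0],[1.2,0,0.3,0],[1.6,0,0.3,0],[2,0,0.3,0]]]'; python3 -m pendant '[[[0.3,0,0,0],[0.6,0,0,0],[0.9,0,0,0],[1.2,0,0,0],[1.5,0,0,0]]]'; python3 - <<'E'
from h import *
from workcell import ctrl
snap("wrist","wrist11");snap("side","side11");snap("scene","scene11")
s=ctrl.state();print(s['eef_pos'],s['orientation'],s['ft_force'])
for n,(x0,x1,y0,y1) in (("scene11",(220,400,130,260)),("side11",(300,420,140,280))):
  z=load(n);c=cv2.resize(z["im"][y0:y1,x0:x1],None,fx=4,fy=4,interpolation=cv2.INTER_CUBIC);cv2.imwrite(f"pics/{n}c.png",np.clip(c[:,:,::-1]*1.7,0,255).astype(np.uint8))
E
```

```text
time_s: 11.2
eef_pos: [637.8, 80.5, 53.7]
orientation: [-0.003, 0.747, -0.665, 0.0]
ft_force: [-1.7, 5.8, 2.2]
finger_gap: -0.001
time_s: 11.82
eef_pos: [639.3, 67.1, 53.7]
orientation: [-0.003, 0.747, -0.665, -0.001]
ft_force: [-2.9, 6.7, 2.2]
finger_gap: 0.006
[639.31154032  66.71456527  53.69891054] [-3.25989483e-03  7.46923032e-01 -6.64902258e-01 -5.87200931e-04] [-1.61175666  5.52658698  1.81498581]
```

View pics/wrist11.png

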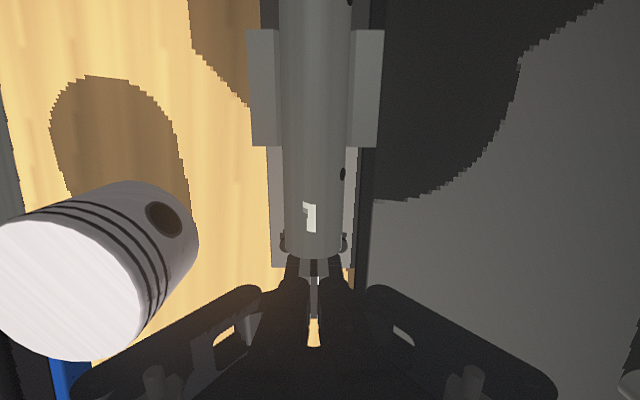

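View pics/scene11c.png

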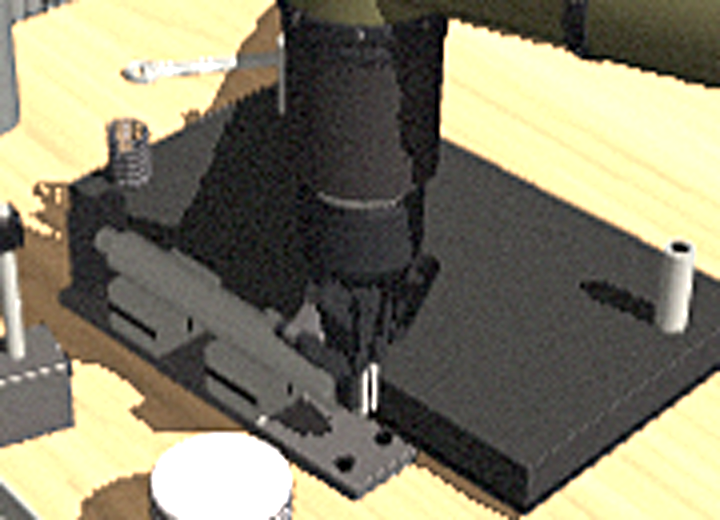

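View pics/side11c.png

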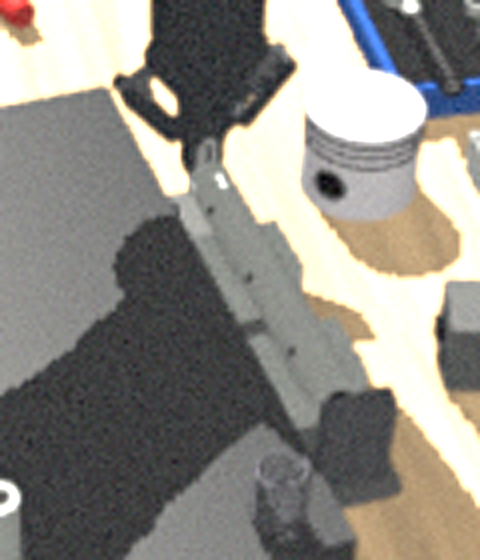

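```bash
python3 -m pendant '[[[0.2,0,0,0],[0.4,0,0,0],[0.6,0,0,0],[0.8,0,0,0]]]'; python3 -m pendant '[[[0.1,0,0,0],[0.2,0,0,0],[0.3,0,0,0]]]'
```

```text
time_s: 12.48
eef_pos: [640.0, 60.3, 53.7]
orientation: [-0.004, 0.747, -0.665, -0.001]
ft_force: [-3.4, 6.4, 0.9]
finger_gap: 0.001
time_s: 12.85
eef_pos: [640.2, 58.5, 53.8]
orientation: [-0.005, 0.747, -0.664, -0.002]
ft_force: [-2.5, 5.2, 0.6]
finger_gap: 0.0
```

```bash
python3 -m pendant '[[[0.1,0,0,0],[0.2,0,0,0],[0.3,0,0,0],[0.4,0,0,0]]]';python3 -m pendant '[[[0.1,0,0,0],[0.2,0,0,0],[0.3,0,0,0]]]'; python3 - <<'E'
from h import *
snap("scene","scene12");snap("side","side12")
for n,(x0,x1,y0,y1) in (("scene12",(220,320,160,245)),("side12",(320,420,170,270))):
  z=load(n);c=cv2.resize(z["im"][y0:y1,x0:x1],None,fx=6,fy=6,interpolation=cv2.INTER_CUBIC);cv2.imwrite(f"pics/{n}c.png",np.clip(c[:,:,::-1]*2.5,0,255).astype(np.uint8))
E
```

```text
time_s: 13.35
eef_pos: [640.5, 55.7, 53.8]
orientation: [-0.005, 0.748, -0.664, -0.003]
ft_force: [-2.3, 6.2, 2.6]
finger_gap: -0.0
time_s: 13.72
eef_pos: [640.7, 53.9, 53.8]
orientation: [-0.006, 0.748, -0.664, -0.003]
ft_force: [-2.3, 6.3, 1.4]
finger_gap: 0.001
```

View pics/scene12c.png

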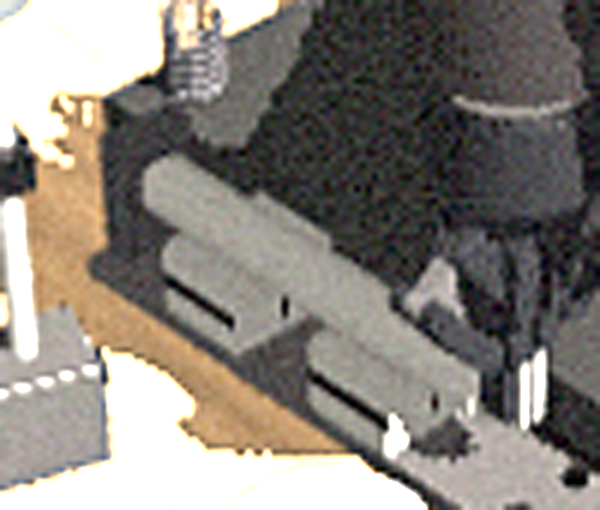

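View pics/side12c.png

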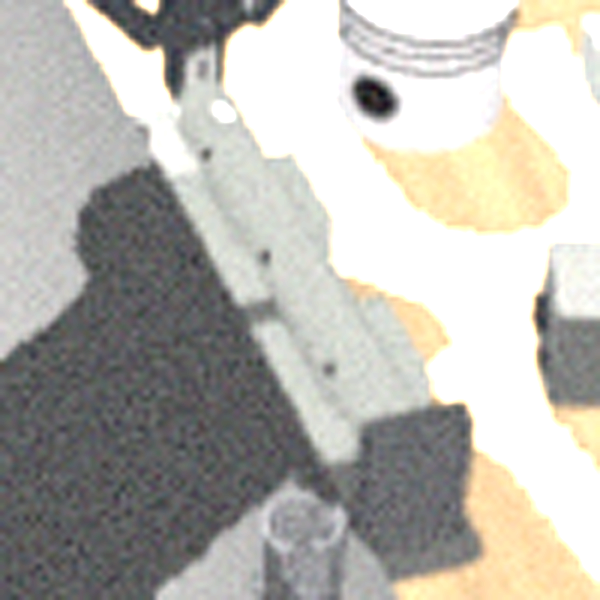

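```bash
python3 -m pendant '[[[0.1,0,0,0],[0.2,0,0,0],[0.3,0,0,0]]]';python3 -m pendant '[[[0.1,0,0,0],[0.2,0,0,0],[0.3,0,0,0]]]'
```

```text
time_s: 14.2
eef_pos: [640.9, 51.9, 53.8]
orientation: [-0.007, 0.748, -0.664, -0.004]
ft_force: [-2.4, 6.1, 2.1]
finger_gap: -0.0
time_s: 14.58
eef_pos: [641.0, 51.3, 53.9]
orientation: [-0.008, 0.748, -0.663, -0.005]
ft_force: [-4.7, 13.6, 2.9]
finger_gap: 0.0
```

```bash
python3 -m pendant '[[[0.2,0,0,0],[0.4,0,0,0]]]'
```

```text
time_s: 14.82
eef_pos: [641.1, 51.2, 53.9]
orientation: [-0.01, 0.749, -0.663, -0.007]
ft_force: [-6.8, 19.5, 4.3]
finger_gap: 0.002
```

The force rose from 6 to 20 N while the tool stood still, so the shaft is against the stop. I'll back off, lift clear and check.

```bash
python3 -m pendant '[[[-0.5,0,0,0],[-1.5,0,0,0],[-3,0,0,0],[-3,0,-3,0],[-3,0,-8,0]]]'; python3 -m pendant '[[[-5,0,-3,0],[-10,0,-6,0],[-15,0,-8,0],[-15,0,-8,0]]]'; python3 - <<'E'
from h import *
snap("scene","scene13");snap("side","side13")
a=np.radians(6.45); ex=np.array([np.cos(a),np.sin(a)]); ey=np.array([-np.sin(a),np.cos(a)])
for n in ("side13","scene13"):
    W=cloud(load(n)); q=W[...,:2]-np.array([655,-65]); vx=q@ex; vy=q@ey
    sh=(W[...,2]>54)&(W[...,2]<75)&(abs(vx)<19)&(vy>-108)&(vy<140)
    nl,lab,st,_=cv2.connectedComponentsWithStats(sh.astype(np.uint8));k=1+st[1:,4].argmax();P=W[lab==k];f=cylfit(P,53);print(n,st[k],f,f['mid'][:2]@ex-645.9,f['mid'][:2]@ey+138)
for n,(x0,x1,y0,y1) in (("scene13",(220,340,150,250)),("side13",(320,420,160,270))):
  z=load(n);c=cv2.resize(z["im"][y0:y1,x0:x1],None,fx=5,fy=5,interpolation=cv2.INTER_CUBIC);cv2.imwrite(f"pics/{n}c.png",np.clip(c[:,:,::-1]*1.6,0,255).astype(np.uint8))
E
```

```text
time_s: 15.45
eef_pos: [635.9, 79.3, 133.0]
orientation: [-0.008, 0.749, -0.663, -0.008]
ft_force: [0.8, 1.0, -0.5]
finger_gap: 0.003
time_s: 15.95
eef_pos: [617.5, 230.2, 218.3]
orientation: [-0.009, 0.75, -0.661, -0.008]
ft_force: [-0.6, -0.6, -0.7]
finger_gap: -0.001
side13 [349 184  41  59 693] {'mid': array([653.86320407, -65.03589483,  53.        ]), 'n': array([-0.11065485,  0.9938589 ,  0.        ]), 'L': np.float64(210.84407941021647), 'res': np.float64(0.8436095965572807), 'yaw': np.float64(6.353065931554161)} -3.481456042143691 -0.07668748852680096
scene13 [244 186  62  42 653] {'mid': array([656.24080858, -65.43827115,  53.        ]), 'n': array([-0.1113719,  0.9937788,  0.       ]), 'L': np.float64(213.07278392803875), 'res': np.float64(1.5433946000260708), 'yaw': np.float64(6.394405726237737)} -1.1641025218841605 -0.7436077275628747
```

View pics/scene13c.png

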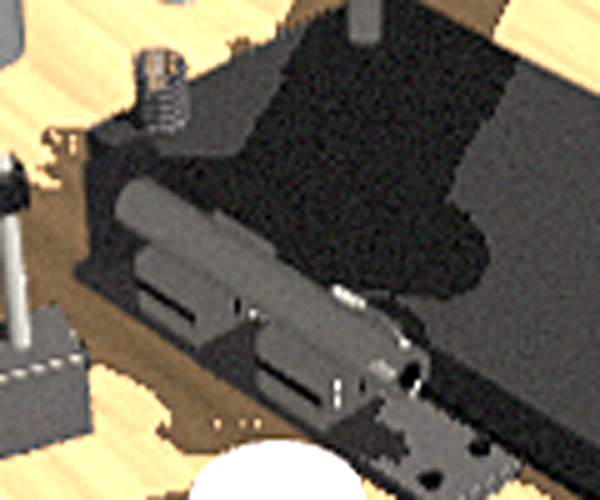

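View pics/side13c.png

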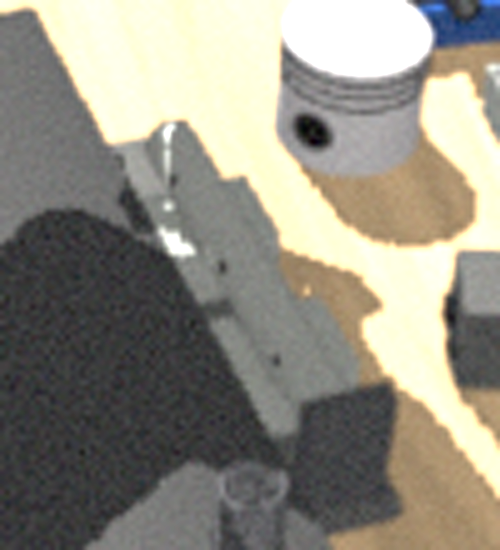

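View pics/scene13.png

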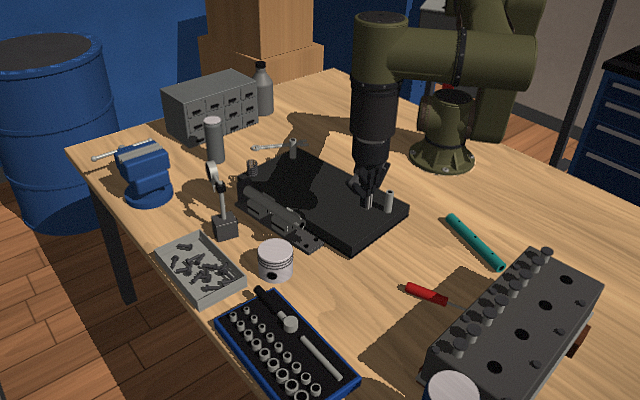

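The shaft lies in both Vs with its end at the stop button (scene (247,190)), measured at the seat to within calibration. The bystanders are where they were, and the gripper is clear. I'm handing in.

```bash
python3 - <<'E'
from workcell import ctrl
print(ctrl.sign_off())
E
```

```text
the job is handed in; nothing more can be done
None
```

I rolled the steel shaft across the plate with the open fingers until it dropped into both Vs. Then I pushed its +y end about 28 mm with the shut fingers until it met the end stop. The job was handed in at about 16 s; no verdict was reported.

**Last checks:**
- **Against the stop:** the push force rose from about 6 to 20 N while the tool stood still.
- **Position after backing off:** the shaft's yaw is 6.4°, against about 6.45° for the Vs. Its middle is within 1 mm of the seat lengthways, but that reading depends on my own estimate of where the blocks lie along the Vs and on a slightly cropped mask. The force rise is the firmer evidence for the stop.
- **Disagreement:** the two cameras put the axis 1.2 mm and 3.5 mm towards -x of my estimated V centre line. That is close to the calibration error, and the pictures show the shaft lying in both Vs.
- **Other parts:** they look undisturbed in the last pictures, though I judged that by eye and did not measure it. The gripper was clear at handing in.

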